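Show the watch's back to the inspection camera with a hand mirror

ROBOT

A 6-joint arm with a two-finger parallel gripper is mounted at the origin on the work surface. World frame = base frame: x ahead of the robot, y to its left, z up, the work surface at z = 0. Lengths are in m, angles in degrees, forces in N, time in s.
With the tool pointing down it reaches from about 0.275 to 0.825 m from the base axis. Payload 5.2 kg.
Tool frame: the origin (TCP) lies midway between the tips of the shut fingers; the grasp point (between the pads) lies 19 mm behind it; z points along the fingers, y is the line along which they close (so a half turn about z gives the same grasp; the last joint's range is limited). The gripper opens to 93 mm and grips with 3 to 60 N. Pads are 15 mm wide; open, the fingers measure 128 mm over their backs; the gripper's body (75 mm by 188 mm) begins 65 mm behind the grasp point.
Start: joints at [-75.562, 14.817, 87.949, -0, 77.235, -11.62], TCP at [0.242, -0.494, 0.219] pointing down, gripper open.
Joint ranges: [-179.93, 179.93], [-52.35, 119.4], [10.71, 147.94], [-69.91, 249.91], [12.55, 155.21], [-178.61, 178.61]. Speed limits (degrees/s): [147.25, 147.25, 180, 180, 180, 180].

INTERFACE

Orientations are given as [roll, pitch, yaw] about the fixed x, y, z axes, in that order (R = Rz(yaw) Ry(pitch) Rx(roll)).
In Python, from station import bot gives the robot as it stands.
- The arm moves only by the tool apply_moves, never from a script. Its argument "commands" is a list of rows, each a list of 3 entries, a list of its own where there are three numbers: the shift along the tool's x, y, z each as a share of 0.04 m, from -1 to 1, then the turn, a rotation vector about the tool's x, y, z each as a share of 45 degrees, from -1 to 1, then the opening, from 0 (shut) to 1 (fully open). A call has 1 to 10 rows; each row shifts and turns the commanded pose from where the row before left it, along the tool's axes as they then stand; what a row does not reach is not made up. A row lasts 1/12 s, in which the tool goes at most 41.7 mm and 7.16 degrees, less where a joint would pass 70% of its speed; a pose out of reach is approached as far as the arm can. A call with a number of a shift or a turn outside -1 to 1 is refused whole. A call with a gripper value outside its range is refused whole. The fingers move at their own pace and stop on an object; the grip force is fixed at half the most. Time passes only in rows, so rows that do not move let the fingers close. It gives the time, the measured TCP pose, the force, the opening and the grip force at its end, in the units of the state.
- bot.state(): the state, without advancing time (a new reading comes with each control period).
- bot.get_image(name): name is "scene" or "side" or "wrist"; returns a dict with "frame" (420x560x3 uint8, red, green, blue), "vfov" (degrees; the focal length in pixels is half the picture's height over the tangent of half this angle, whatever the lens; pixels are square), "cx", "cy" (the principal point, pixels), "position" and "attitude" of the camera in the world; the wrist camera has in their place "tool_from_camera" (4x4, takes a point from camera to tool coordinates, whose origin is the TCP and whose axes are the flange's). Camera axes: x right, y down, z forward; pixel columns grow to the right and rows downward; lengths in m; the calibration is good to about 2 mm. A picture is of the moment at which its call begins: read the wrist's pose just before it. There is no depth.
- bot.job_done(): hands the job in; it is judged then, once.
The state is a dict: "clock": time; "joints": joint angles; "joint_velocities": joint speeds; "joint_torque": joint torques, N m; "position": TCP position; "tool_rot": TCP orientation; "ft_force": force on the tool from outside, world axes, zero at the start; "moment": the same for the moment, N m; "width": finger opening in m; "gripper_force": force on a finger pad.
Only numpy, scipy, OpenCV 4.12 (cv2) and the standard library are available. Lean on these libraries where they do the work, as an engineer would, in place of code of your own. Each camera call takes 0.05 s, during which the arm holds its last target. There are 200 camera calls.

TASK

The watch is clamped with its back turned away from the inspection camera: on the camera's control box press the large power key fully and let it come up, then press the small lamp key next to it fully, one key at a time, leaving the outer small key alone. Then take the inspection mirror from its rest and hold its glass, facing the watch, straight out from the middle of the watch's back at the spot the lens is aimed at, angled so that the camera sees the cross mark on the back in the middle of the glass. Finish still holding the mirror steady there in the gripper, clear of everything else, without touching the watch, its stand or the camera or disturbing the other things on the bench.

Things in the scene. Friction and masses are not known exactly. Their poses are not given: they have to be found in the camera images.
- station: fixed unit: white plate 14 mm thick with the clamped watch and the camera on its 440 mm column. Origin on the work surface straight below view_spot; z up, +y level from there to the watch and column. The plate covers y 45 to 315, x -85 to 85 mm; the watch's clamp x -50 to 50, y 67 to 84, z 75 to 145 mm. Watch: steel, 42 mm across, 11 thick, upright on edge, back to -y
- watch_back (a point): middle of the watch's back, at the black cross mark 11 mm across; 130 mm above the work surface, axes as station (the back faces its -y)
- lens (a point): front of the camera's lens, 200 mm from the view spot, 60 degrees above the level, over the watch; the camera is a cylinder 62 mm across that reaches 135 mm further back along the same line. Axes as station
- view_spot (a point): point in the air at which the lens is aimed, 130 mm above the work surface, 70 mm straight out from the middle of the watch's back. Its x axis points halfway between the back and the lens (30 degrees above level), y is level (station -x). A glass with this pose (turning about x does not matter) shows the camera the back square-on in its middle
- console: fixed white control box 85 x 160 x 28 mm, origin at the middle of its underside, z up; three round black keys in a row at x = -8 mm: power (large, 28 mm across) at y = +50 mm, lamp (small, 18 mm) at y = 0, freeze (small, 18 mm) at y = -45 mm; each stands 9 mm out of a grey collar 12 mm high
- key_power_top (a point): centre of the top of the large power key, about 49 mm above the work surface; press straight down
- key_lamp_top (a point): centre of the top of the lamp key, the small key in the middle of the row, about 49 mm above the work surface
- key_freeze_top (a point): centre of the top of the outer small key, which is to be left alone
- key_power (a joint): travel of the power key: 0 up, 0.005 m fully down; springs back; 1.2 N starts it, 4 N takes it fully down
- key_lamp (a joint): travel of the lamp key, same spring and travel
- key_freeze (a joint): travel of the outer small key, same spring and travel
- mirror_rest: fixed rest: base 125 x 60 x 10 mm with two white forked posts 7 mm thick, 34 mm wide, 60 mm high at x = -38 and +38 mm, whose forks carry the mirror's handle level along the rest's x; origin at the middle of the underside, z up. Between the posts 69 mm are free for the fingers
- mirror: loose inspection mirror, about 125 g: black flat-sided handle (x -82 to +58 mm, 14 mm wide in y, 12 mm high in z), then a thin steel rod to the knuckle at x = 108 mm that carries the head. Origin on the handle's axis at the place to grip, 12 mm behind the balance point, 55 mm above the work surface in the rest; x along the handle to the head, z up as it lies
- mirror_glass (a point): middle of the glass, on the front of the rectangular head (60 mm wide, 46 mm high, 5 mm thick). Its x axis is the outward normal of the glass, y is the handle's y. The knuckle behind it is 11 mm back along the normal
- mirror_head (a joint): angle of the stiff knuckle between the normal of the glass and the handle's x axis, rad: 0 = facing straight ahead along the handle, positive = face turned up towards the handle's z. It differs from start to start and keeps its angle unless forced with more than 0.08 Nm
- loupe: bystander: black eye loupe, 32 mm across, 30 mm high, origin under its centre
- movement_holder: bystander: white plastic movement holder 75 x 45 x 30 mm with a screw at one end, origin under its centre
- press_die: bystander: stepped aluminium press die, 36 mm across, 28 mm high, origin under its centre
- mirror_tail (a point): rear end of the mirror's handle, on its axis, 86 mm behind mirror's origin; axes as mirror
Things that resemble listed ones, but are neither listed nor needed, are in the scene too. What is shaped like the console but red is not meant.

How it is judged:
By the outcome, as a careful person would: the job done as asked, in the order asked, and still so for the second after the job is handed in, while the arm keeps its last pose, push and grip.
It also fails if it takes over 54 s, if anything falls off the work surface, if the arm or the gripper's body presses on something with over 40 N, if the wrist force passes 120 N, or if a joint passes its speed limit or range.

## Working session

There is one attempt and no reset: what is moved stays moved. The work goes in short steps, Python scripts to look and compute and a tool call to move; the robot and the scene stay as the last step left them, time stands still between calls to the robot, and variables do not carry over. Pictures are saved under pics/ and viewed, at most 10 in all, crops included, and the job is handed in when it is done.

Besides the shell and the picture viewer there is one more tool, called after ">>>" by a JSON object that holds its "op" and its "data". apply_moves: Moves the arm, as the interface text tells. Its arguments: {"type":"object","properties":{"commands":{"type":"array","items":{"type":"array"}}},"required":["commands"]}

```bash
ls; mkdir -p pics; python3 - <<'E'
from station import bot
import cv2,numpy as np,pickle
print(bot.state())
for n in ["scene","side","wrist"]:
    d=bot.get_image(n); pickle.dump(d,open(f"{n}0.pkl","wb"))
    cv2.imwrite(f"pics/{n}0.png",d["frame"][:,:,::-1]); print(n,{k:v for k,v in d.items() if k!="frame"})
E
```

```text
pics
{'clock': 0.0, 'joints': array([-7.55613249e+01,  1.48590619e+01,  8.80118161e+01, -1.34040821e-04,
        7.72349084e+01, -1.16184127e+01]), 'joint_velocities': array([-0.03906628,  0.05064744, -0.10342535,  0.04074462, -0.02232353,
       -0.01796332]), 'joint_torque': array([-6.16048928e-04, -4.37309718e+01, -2.84002447e+01,  7.16332113e-02,
        4.13725956e-02, -1.84277642e-04]), 'position': array([ 0.24148501, -0.49353   ,  0.2178144 ]), 'tool_rot': array([-1.79896355e+02, -2.11766023e-02,  2.60570984e+01]), 'ft_force': array([ 0.19212964,  0.27414035, -0.18661525]), 'moment': array([-0.05364649, -0.04757944,  0.0151117 ]), 'gripper_force': 0.0, 'width': 0.09310707039839736}
scene {'vfov': 47.52624090023615, 'cx': 274.86850103467043, 'cy': 217.0864641220906, 'position': array([1.27077525, 0.39981603, 1.22310815]), 'attitude': array([-138.61930139,    0.81217043,  131.78559962])}
side {'vfov': 48.8384600571677, 'cx': 277.43393979606185, 'cy': 209.9463609923952, 'position': array([0.37213775, 0.7104542 , 0.98796534]), 'attitude': array([-129.88995312,   -0.56393547, -166.30718113])}
wrist {'vfov': 65.80950575236072, 'cx': 276.80036568325227, 'cy': 208.5589665223657, 'tool_from_camera': array([[ 4.06826048e-04, -9.55328551e-01, -2.95545588e-01,
         8.26680900e-02],
       [ 9.99999723e-01,  5.72864445e-04, -4.75215432e-04,
        -8.39808615e-04],
       [ 6.23294430e-04, -2.95545313e-01,  9.55328519e-01,
        -1.66098264e-01],
       [ 0.00000000e+00,  0.00000000e+00,  0.00000000e+00,
         1.00000000e+00]])}
```

View pics/scene0.png

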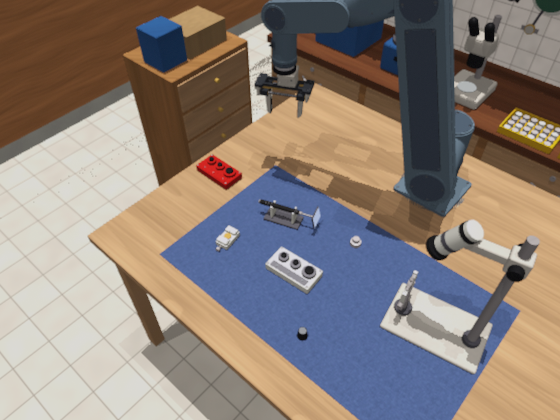

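View pics/side0.png

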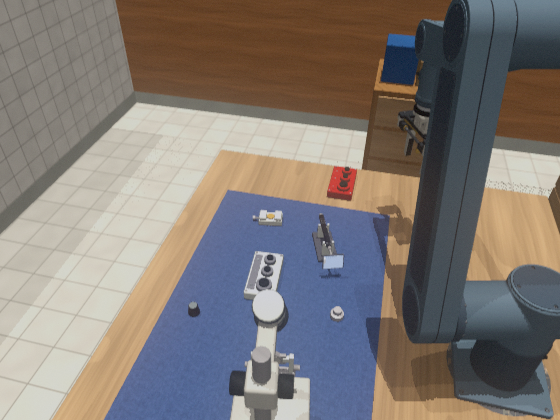

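```bash
python3 - <<'E'
import cv2,numpy as np
a=cv2.imread("pics/scene0.png");b=cv2.imread("pics/side0.png")
R=lambda im,x,y,w,h,W,H:cv2.resize(im[y:y+h,x:x+w],(W,H),interpolation=cv2.INTER_CUBIC)
m=np.vstack([np.hstack([R(a,250,190,80,60,400,300),R(a,255,240,80,60,400,300)]),np.hstack([R(a,375,220,160,150,320,300),R(b,230,240,64,60,320,300),R(b,305,208,40,75,160,300)])])
cv2.imwrite("pics/m1.png",m)
E
```

```text
(no output)
```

View pics/m1.png

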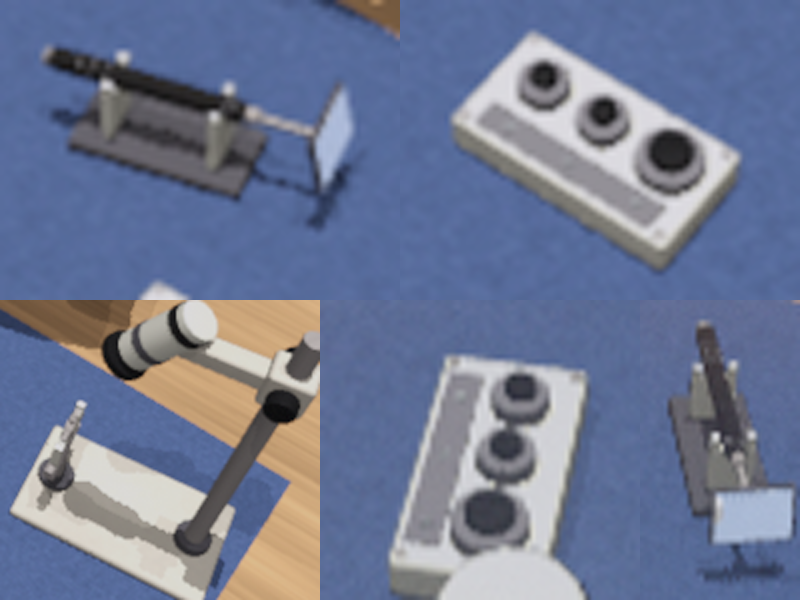

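```bash
cat > h.py <<'E'
import numpy as np,cv2,pickle
from scipy.spatial.transform import Rotation as R
def cam(d,state=None):
    f=210/np.tan(np.radians(d["vfov"]/2))
    if "position" in d: return d["cx"],d["cy"],f,R.from_euler("xyz",d["attitude"],degrees=True).as_matrix(),np.array(d["position"])
    T=np.eye(4);T[:3,:3]=R.from_euler("xyz",state["tool_rot"],degrees=True).as_matrix();T[:3,3]=state["position"]
    T=T@d["tool_from_camera"];return d["cx"],d["cy"],f,T[:3,:3],T[:3,3]
def ray(c,p):
    v=c[3]@np.array([(p[0]-c[0])/c[2],(p[1]-c[1])/c[2],1.]);return c[4],v/np.linalg.norm(v)
def plane(c,p,z):
    o,v=ray(c,p);return o+v*(z-o[2])/v[2]
def tri(*cps):
    A=np.zeros((3,3));b=np.zeros(3)
    for c,p in cps:
        o,v=ray(c,p);P=np.eye(3)-np.outer(v,v);A+=P;b+=P@o
    x=np.linalg.solve(A,b)
    return x,[round(1000*np.linalg.norm((np.eye(3)-np.outer(v,v))@(x-o)),1) for c,p in cps for o,v in [ray(c,p)]]
def proj(c,X):
    q=c[3].T@(np.array(X)-c[4]);return np.array([c[0]+c[2]*q[0]/q[2],c[1]+c[2]*q[1]/q[2]])
E
python3 - <<'E'
from h import *
np.set_printoptions(precision=4,suppress=True)
s=pickle.load(open("scene0.pkl","rb"));b=pickle.load(open("side0.pkl","rb"));S=cam(s);B=cam(b)
def dark(d,x,y,w,h,t=70):
    g=d["frame"][y:y+h,x:x+w].max(2); n,l,st,c=cv2.connectedComponentsWithStats((g<t).astype(np.uint8))
    return [(c[i]+[x,y],st[i,4]) for i in range(1,n) if st[i,4]>8]
print("s",dark(s,265,243,60,45)); print("b",dark(b,245,248,40,45))
for n,p,q in [("pow",(309.4,270.3),(264.4,282)),("lamp",(296,264),(267.2,269)),("frz",(283.8,255.4),(270,257)),
  ("handle tail",(259.5,200.8),(322.5,216)),("knuck/headmid",(313,217),None),("rodend",(297,211.3),(329.5,246))]:
    print(n,plane(S,p,.049), *( tri((S,p),(B,q)) if q else ()))
for p in [(401,285),(381,326),(491.5,327.5),(475,370)]: print("plate",plane(S,p,.014))
E
```

```text
s [(array([283.3889, 254.6667]), np.int32(18)), (array([295.1905, 261.9524]), np.int32(21)), (array([308.7647, 269.8627]), np.int32(51))]
b [(array([269.    , 257.4706]), np.int32(17))]
pow [ 0.6006 -0.0833  0.049 ] [ 0.5944 -0.0886  0.0404] [np.float64(1.8), np.float64(1.8)]
lamp [ 0.6092 -0.1282  0.049 ] [ 0.6002 -0.1368  0.0374] [np.float64(3.5), np.float64(3.5)]
frz [ 0.6091 -0.1771  0.049 ] [ 0.603  -0.1831  0.0402] [np.float64(1.7), np.float64(1.7)]
handle tail [ 0.4899 -0.3901  0.049 ] [ 0.4865 -0.3936  0.0448] [np.float64(0.6), np.float64(0.6)]
knuck/headmid [ 0.4281 -0.208   0.049 ]
rodend [ 0.4432 -0.2637  0.049 ] [ 0.444  -0.2629  0.0493] [np.float64(0.6), np.float64(0.6)]
plate [0.4418 0.1417 0.014 ]
plate [0.5957 0.1726 0.014 ]
plate [0.3969 0.4056 0.014 ]
plate [0.5414 0.4279 0.014 ]
```

>>> {"op": "apply_moves", "data": {"commands": [[[0.8,-0.2,0],[0,0,0],1],[[0.9,-0.2,0],[0,0,0],1],[[0.9,-0.2,0],[0,0,0],1],[[0.9,-0.2,0],[0,0,0],1],[[0.9,-0.2,0],[0,0,0],1],[[0.9,-0.2,0],[0,0,0],1],[[0.9,-0.2,0],[0,0,0],1],[[0.7,-0.3,0],[0,0,0],1],[[0,0,0],[0,0,0],1],[[0,0,0],[0,0,0],1]]}}

```text
clock: 0.98
position: [0.4605, -0.3103, 0.2183]
tool_rot: [-180.0, 0.0, 26.3]
ft_force: [-0.1, 0.0, -0.4]
width: 0.0932
gripper_force: 0.0
```

```bash
python3 - <<'E'
from station import bot
from h import *
st=bot.state();d=bot.get_image("wrist");pickle.dump((st,d),open("w1.pkl","wb"));cv2.imwrite("pics/w1.png",d["frame"][:,:,::-1]);print(st["clock"],st["position"],st["tool_rot"],st["joints"])
E
```

```text
0.9833 [ 0.46045659 -0.31026404  0.21829449] [-1.79960848e+02  2.52464423e-02  2.62658294e+01] [-4.54758940e+01  1.53984695e+01  8.72168484e+01 -1.19966998e-02
  7.74297725e+01  1.82609008e+01]
```

View pics/w1.png

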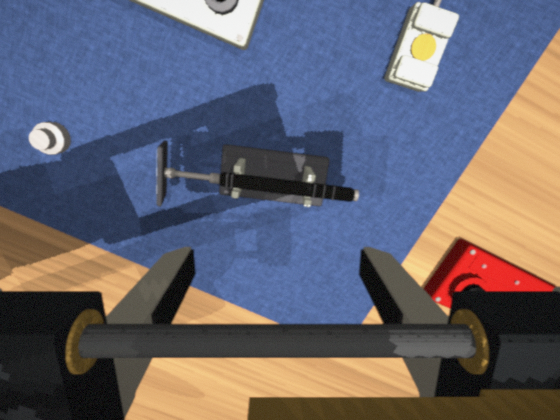

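>>> {"op": "apply_moves", "data": {"commands": [[[0.9,-0.5,0],[0,0,0],0],[[0.9,-0.5,0],[0,0,0],0],[[0.9,-0.5,0],[0,0,0],0],[[0.9,-0.5,0],[0,0,0],0],[[0.9,-0.5,0],[0,0,0],0],[[0.9,-0.5,0],[0,0,0],0],[[0,0,0],[0,0,0],0],[[0,0,0],[0,0,0],0]]}}

```text
clock: 1.7
position: [0.6013, -0.1087, 0.2181]
tool_rot: [-180.0, 0.0, 26.2]
ft_force: [-0.5, -1.3, 0.1]
width: 0.0444
gripper_force: 0.0
```

```bash
python3 - <<'E'
from station import bot
from h import *
np.set_printoptions(precision=4,suppress=True)
st=bot.state();d=bot.get_image("wrist");pickle.dump((st,d),open("w2.pkl","wb"));cv2.imwrite("pics/w2.png",d["frame"][:,:,::-1]);print(st["clock"],st["position"],st["tool_rot"],st["width"])
W=cam(d,st);g=d["frame"].max(2);g[255:]=255
n,l,s,c=cv2.connectedComponentsWithStats((g<60).astype(np.uint8))
for i in range(1,n):
    if s[i,4]>80: print(s[i],c[i],plane(W,c[i],.049))
st,d=pickle.load(open("w1.pkl","rb"));W=cam(d,st)
for p in [(357,196),(218,181),(168,174)]: print("mir",plane(W,p,.055))
E
```

```text
1.7 [ 0.6013 -0.1087  0.2181] [-179.9915    0.0493   26.178 ] 0.04438776742424979
[219   0  22   7 114] [229.9035   2.4298] [0.738  0.0069 0.049 ]
[  0 123  24  42 211] [ 15.1801 141.1137] [0.5287 0.1531 0.049 ]
[243 170  26  27 533] [255.94   183.1351] [ 0.5973 -0.085   0.049 ]
[291 192  17  16 204] [298.8529 199.2892] [ 0.6016 -0.1338  0.049 ]
[329 207  15  15 173] [336.2139 214.3179] [ 0.6044 -0.178   0.049 ]
mir [ 0.4923 -0.3871  0.055 ]
mir [ 0.4424 -0.25    0.055 ]
mir [ 0.4264 -0.201   0.055 ]
```

View pics/w2.png

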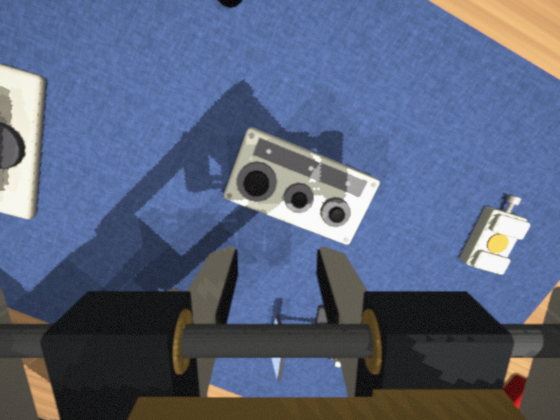

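>>> {"op": "apply_moves", "data": {"commands": [[[0.17,-0.58,0],[0,0,0],0],[[0,0,0.8],[0,0,0],0],[[0,0,0.8],[0,0,0],0],[[0,0,0.8],[0,0,0],0],[[0,0,0.7],[0,0,0],0],[[0,0,0.6],[0,0,0],0],[[0,0,0],[0,0,0],0],[[0,0,0.2],[0,0,0],0],[[0,0,0],[0,0,0],0]]}}

```text
clock: 2.5
position: [0.5967, -0.087, 0.0628]
tool_rot: [180.0, 0.0, 25.9]
ft_force: [0.8, 0.9, -0.0]
width: 0.0006
gripper_force: 0.0
```

>>> {"op": "apply_moves", "data": {"commands": [[[0,0,0.2],[0,0,0],0],[[0,0,0.1],[0,0,0],0],[[0,0,0.08],[0,0,0],0],[[0,0,0.06],[0,0,0],0],[[0,0,0],[0,0,0],0],[[0,0,0],[0,0,0],0]]}}

```text
clock: 3.0
position: [0.5974, -0.0856, 0.0457]
tool_rot: [179.9, -0.0, 26.1]
ft_force: [0.5, -2.2, 2.7]
width: 0.0006
gripper_force: 1.5
```

>>> {"op": "apply_moves", "data": {"commands": [[[0,0,0.05],[0,0,0],0],[[0,0,0.05],[0,0,0],0],[[0,0,0],[0,0,0],0],[[0,0,0],[0,0,0],0]]}}

```text
clock: 3.33
position: [0.5976, -0.0856, 0.044]
tool_rot: [179.9, -0.1, 26.1]
ft_force: [-5.7, -0.7, 20.1]
width: 0.0004
gripper_force: 9.9
```

>>> {"op": "apply_moves", "data": {"commands": [[[0,0,-0.6],[0,0,0],0],[[0,0,0],[0,0,0],0],[[-0.22,0.56,0],[0,0,0],0],[[-0.22,0.56,0],[0,0,0],0],[[0,0,0],[0,0,0],0],[[0,0,0],[0,0,0],0]]}}

```text
clock: 3.83
position: [0.6006, -0.1338, 0.0644]
tool_rot: [-180.0, 0.0, 25.9]
ft_force: [0.7, 0.8, 0.0]
width: 0.0003
gripper_force: 0.0
```

>>> {"op": "apply_moves", "data": {"commands": [[[0,0,0.2],[0,0,0],0],[[0,0,0.15],[0,0,0],0],[[0,0,0.1],[0,0,0],0],[[0,0,0.1],[0,0,0],0],[[0,0,0.05],[0,0,0],0],[[0,0,0],[0,0,0],0],[[0,0,0],[0,0,0],0]]}}

```text
clock: 4.42
position: [0.6004, -0.132, 0.0439]
tool_rot: [-180.0, 0.0, 26.1]
ft_force: [-9.3, 3.7, 22.3]
width: 0.0006
gripper_force: 11.7
```

>>> {"op": "apply_moves", "data": {"commands": [[[0,0,-0.5],[0,0,0],0],[[0,0,-0.8],[0,0,-0.155],1],[[0,0,-0.8],[0,0,-0.155],1],[[0,0,-0.8],[0,0,-0.155],1],[[0,0,-0.8],[0,0,-0.155],1],[[0,0,-0.3],[0,0,-0.155],1],[[0,0,0],[0,0,-0.155],1],[[0,0,0],[0,0,-0.155],1],[[0,0,0],[0,0,-0.155],1],[[0,0,0],[0,0,-0.155],1]]}}

```text
clock: 5.25
position: [0.6006, -0.1324, 0.2005]
tool_rot: [-180.0, -0.0, 89.2]
ft_force: [0.3, 0.1, -0.6]
width: 0.056
gripper_force: 0.0
```

>>> {"op": "apply_moves", "data": {"commands": [[[0,0,0],[0,0,-0.155],1],[[0,0,0],[0,0,-0.155],1],[[0,0,0],[0,0,-0.15],1],[[0,0,0],[0,0,0],1]]}}

```text
clock: 5.58
position: [0.6006, -0.1324, 0.2003]
tool_rot: [-180.0, -0.1, 109.8]
ft_force: [-0.1, -0.1, -0.5]
width: 0.0829
gripper_force: 0.0
```

>>> {"op": "apply_moves", "data": {"commands": [[[0.37,-0.93,0],[0,0,0],1],[[0.37,-0.93,0],[0,0,0],1],[[0.37,-0.93,0],[0,0,0],1],[[0.37,-0.93,0],[0,0,0],1],[[0.37,-0.93,0],[0,0,0],1],[[0,0,0],[0,0,0],1],[[0,0,0],[0,0,0],1]]}}

```text
clock: 6.17
position: [0.3992, -0.125, 0.2011]
tool_rot: [180.0, 0.0, 109.3]
ft_force: [-0.1, -0.5, -0.1]
width: 0.0932
gripper_force: 0.0
```

```bash
python3 - <<'E'
from station import bot
from h import *
np.set_printoptions(precision=4,suppress=True)
st=bot.state();d=bot.get_image("wrist");pickle.dump((st,d),open("w3.pkl","wb"));print(st["clock"],st["position"],st["tool_rot"],st["width"])
W=cam(d,st);p=proj(W,(.4264,-.201,.055));q=proj(W,(.463,-.3045,.055));print(p,q)
x,y=int(p[0])-66,max(0,int(p[1])-65)
im=cv2.resize(d["frame"][y:y+100,x:x+133,::-1],(798,600),interpolation=cv2.INTER_CUBIC);cv2.imwrite("pics/w3.png",im);print(x,y)
E
```

```text
6.1667 [ 0.3992 -0.125   0.2011] [179.9866   0.0072 109.2805] 0.09316586781659418
[277.3991 269.325 ] [277.6283 353.976 ]
211 204
```

View pics/w3.png

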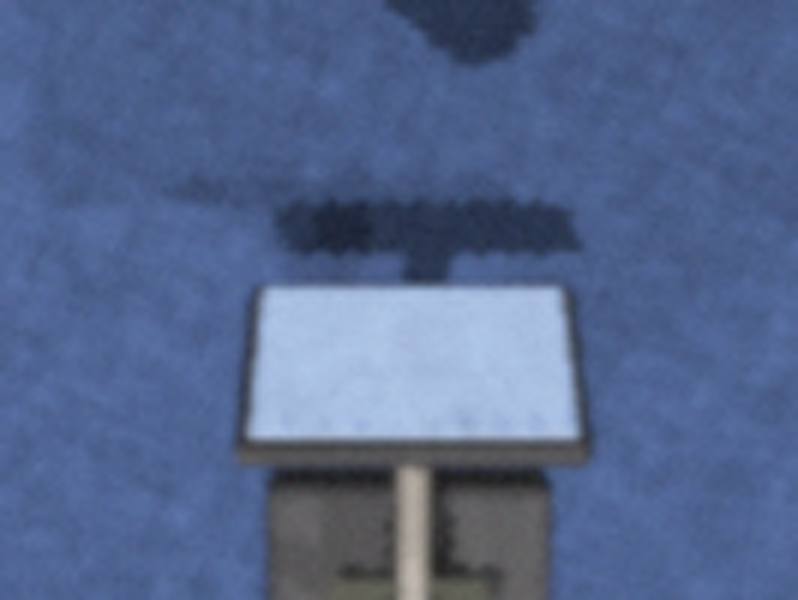

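>>> {"op": "apply_moves", "data": {"commands": [[[0.75,0,0.8],[0,0,0],1],[[0.75,0,0.8],[0,0,0],1],[[0,0,0.4],[0,0,0],1],[[0,0,0],[0,0,0],1],[[0,0,0],[0,0,0],1]]}}

```text
clock: 6.63
position: [0.3829, -0.072, 0.1242]
tool_rot: [-180.0, -0.0, 109.5]
ft_force: [0.8, -0.1, 0.8]
width: 0.093
gripper_force: 0.0
```

```bash
cat > glass.py <<'E'
from h import *
np.set_printoptions(precision=4,suppress=True)
def quad(d,guess):
    f=d["frame"].astype(int); m=((f.min(2)>140)&(f[:,:,2]>f[:,:,0]+15)).astype(np.uint8)
    n,l,s,c=cv2.connectedComponentsWithStats(m)
    ids=[i for i in range(1,n) if s[i,4]>100]; 
    if not ids: return None
    i=min(ids,key=lambda i:np.linalg.norm(c[i]-guess))
    ct=max(cv2.findContours((l==i).astype(np.uint8)*255,cv2.RETR_EXTERNAL,cv2.CHAIN_APPROX_NONE)[0],key=cv2.contourArea)
    h=cv2.convexHull(ct); 
    for e in np.linspace(1,8,30):
        q=cv2.approxPolyDP(h,e,True)
        if len(q)==4: break
    return q.reshape(-1,2).astype(float),c[i],s[i,4]
E
python3 - <<'E'
from station import bot
from glass import *
st=bot.state();d=bot.get_image("wrist");pickle.dump((st,d),open("w4.pkl","wb"));print(st["clock"],st["position"],st["tool_rot"])
C=[]
for n in ("w3.pkl","w4.pkl"):
    s,dd=pickle.load(open(n,"rb"));W=cam(dd,s);q=quad(dd,proj(W,(.4264,-.201,.055)));print(q)
    p=q[0];o=p[np.argsort(p[:,1])];o=np.vstack([o[:2][np.argsort(o[:2,0])],o[2:][np.argsort(o[2:,0])]]);C.append((W,o+[0,0]))
P=[]
for k in range(4):
    x,e=tri(*[(W,o[k]) for W,o in C]);P.append(x);print(x,e)
P=np.array(P);print("w",np.linalg.norm(P[1]-P[0]),np.linalg.norm(P[3]-P[2]),"h",np.linalg.norm(P[2]-P[0]),np.linalg.norm(P[3]-P[1]),"mid",P.mean(0))
u=(P[2:].mean(0)-P[:2].mean(0));w=P[1]+P[3]-P[0]-P[2];n=np.cross(u,w);n/=np.linalg.norm(n);n*=np.sign(n[1]);print("n",n,"elev",np.degrees(np.arcsin(n[2])),"az",np.degrees(np.arctan2(n[1],n[0])))
E
```

```text
6.6333 [ 0.3829 -0.072   0.1242] [-179.9775   -0.0215  109.5438]
(array([[303., 252.],
       [306., 276.],
       [253., 276.],
       [256., 252.]]), array([279.382 , 264.2203]), np.int32(1280))
(array([[307., 358.],
       [309., 383.],
       [244., 382.],
       [247., 358.]]), array([271.715 , 370.1926]), np.int32(1049))
[ 0.3959 -0.1772  0.0817] [np.float64(0.4), np.float64(0.4)]
[ 0.4395 -0.1623  0.081 ] [np.float64(0.6), np.float64(0.6)]
[ 0.4018 -0.2053  0.0768] [np.float64(0.2), np.float64(0.2)]
[ 0.4516 -0.187   0.0784] [np.float64(0.0), np.float64(0.0)]
w 0.04614014275243866 0.05314634944006652 h 0.0290992417078505 0.02764524005493948 mid [ 0.4222 -0.1829  0.0795]
n [-0.0362  0.1291 -0.991 ] elev -82.297879747568 az 105.65254043815388
```

>>> {"op": "apply_moves", "data": {"commands": [[[0,0,0],[0,-0.155,0],1],[[0,0,0],[0,-0.155,0],1],[[0,0,0],[0,-0.155,0],1],[[0,0,0],[0,-0.155,0],1],[[0,0,0],[0,-0.155,0],1],[[0,0,0],[0,0,0],1],[[0,0,0],[0,0,0],1]]}}

```text
clock: 7.27
position: [0.3799, -0.0726, 0.1232]
tool_rot: [-179.2, 29.1, 109.7]
ft_force: [0.6, 0.7, 0.4]
width: 0.0925
gripper_force: 0.0
```

```bash
cat > two.py <<'E'
import sys
from station import bot
from glass import *
st=bot.state();d=bot.get_image("wrist");pickle.dump((st,d),open("w4.pkl","wb"));print(st["clock"],st["position"],st["tool_rot"])
C=[]
for n in ("w3.pkl","w4.pkl"):
    s,dd=pickle.load(open(n,"rb"));W=cam(dd,s);g=proj(W,(.424,-.19,.055));q=quad(dd,g);print(g,q)
    p=q[0];o=p[np.argsort(p[:,1])];o=np.vstack([o[:2][np.argsort(o[:2,0])],o[2:][np.argsort(o[2:,0])]]);C.append((W,o))
if (C[1][1][3,0]-C[1][1][2,0])<45: print("?")
# w3: upper glass edge = lower rows; w4: upper edge = smaller rows when seen from the front
idx=[2,3,0,1] if len(sys.argv)>1 else [0,1,2,3]
P=[]
for k in range(4):
    x,e=tri((C[0][0],C[0][1][k]),(C[1][0],C[1][1][idx[k]]));P.append(x);print(x,e)
P=np.array(P);print("w",np.linalg.norm(P[1]-P[0]),np.linalg.norm(P[3]-P[2]),"h",np.linalg.norm(P[2]-P[0]),np.linalg.norm(P[3]-P[1]),"mid",P.mean(0))
u=(P[2:].mean(0)-P[:2].mean(0));w=P[1]+P[3]-P[0]-P[2];n=np.cross(u,w);n/=np.linalg.norm(n);n*=np.sign(n[1]);print("n",n,"elev",np.degrees(np.arcsin(n[2])),"az",np.degrees(np.arctan2(n[1],n[0])))
cv2.imwrite("pics/w4.png",d["frame"][:,:,::-1])
E
python3 two.py
```

```text
7.2667 [ 0.3799 -0.0726  0.1232] [-179.1709   29.0964  109.7328]
[278.701  259.8141] (array([[303., 252.],
       [306., 276.],
       [253., 276.],
       [256., 252.]]), array([279.382 , 264.2203]), np.int32(1280))
[280.4066 277.2223] (array([[309., 289.],
       [255., 270.],
       [255., 263.],
       [306., 262.]]), array([285.7202, 273.3226]), np.int32(840))
[ 0.3993 -0.1964  0.04  ] [np.float64(0.5), np.float64(0.5)]
[ 0.4488 -0.1805  0.0372] [np.float64(0.5), np.float64(0.5)]
[ 0.4083 -0.2344  0.0231] [np.float64(0.7), np.float64(0.7)]
[ 0.4575 -0.1971  0.0574] [np.float64(0.1), np.float64(0.1)]
w 0.05212924918083837 0.07069073381406332 h 0.04258246297341018 0.027630754952499517 mid [ 0.4285 -0.2021  0.0394]
n [ 0.2869  0.0335 -0.9574] elev -73.21365689687028 az 6.665983303818661
```

View pics/w4.png

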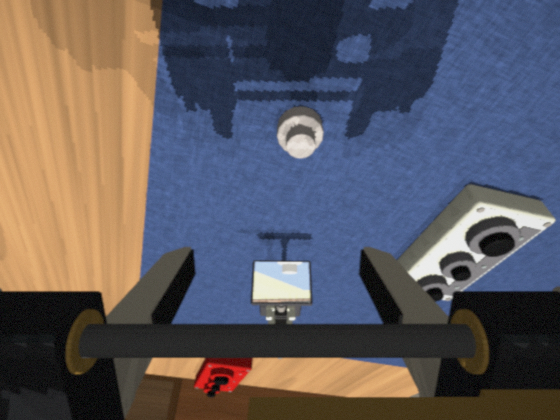

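```bash
python3 - <<'E'
from glass import *
def q2(d,x0,y0,x1,y1,bl=False):
    f=d["frame"][y0:y1,x0:x1].astype(int); m=(f.min(2)>110).astype(np.uint8)
    n,l,s,c=cv2.connectedComponentsWithStats(m);i=1+np.argmax(s[1:,4])
    ct=max(cv2.findContours((l==i).astype(np.uint8)*255,cv2.RETR_EXTERNAL,cv2.CHAIN_APPROX_NONE)[0],key=cv2.contourArea)
    h=cv2.convexHull(ct)
    for e in np.linspace(1,8,60):
        q=cv2.approxPolyDP(h,e,True)
        if len(q)==4: break
    p=q.reshape(-1,2).astype(float)+[x0,y0];p=p[np.argsort(p[:,1])]
    return np.vstack([p[:2][np.argsort(p[:2,0])],p[2:][np.argsort(p[2:,0])]])
C=[]
for n,b in (("w3.pkl",(245,245,315,279)),("w4.pkl",(240,250,325,305))):
    s,d=pickle.load(open(n,"rb"));o=q2(d,*b);print(o.tolist());C.append((cam(d,s),o))
P=[]
for k in range(4):
    x,e=tri((C[0][0],C[0][1][k]),(C[1][0],C[1][1][k]));P.append(x);print(x,e)
P=np.array(P);N=np.linalg.norm;print("w",N(P[1]-P[0]),N(P[3]-P[2]),"h",N(P[2]-P[0]),N(P[3]-P[1]),"mid",P.mean(0))
u=(P[2:].mean(0)-P[:2].mean(0));w=P[1]+P[3]-P[0]-P[2];n=np.cross(u,w);n/=N(n);n*=np.sign(n[1]);print("n",n,"elev",np.degrees(np.arcsin(n[2])),"az",np.degrees(np.arctan2(n[1],n[0])))
for W,o in C:  # PnP single view check
    for fw,fh in ((.057,.043),(.056,.042)):
        K=np.array([[W[2],0,W[0]],[0,W[2],W[1]],[0,0,1]])
        ob=np.array([[-fw/2,-fh/2,0],[fw/2,-fh/2,0],[-fw/2,fh/2,0],[fw/2,fh/2,0]])
        r=cv2.solvePnPGeneric(ob,o,K,None,flags=cv2.SOLVEPNP_IPPE)
        for rv,tv,er in zip(r[1],r[2],r[3]):
            nn=W[3]@cv2.Rodrigues(rv)[0][:,2];nn*=np.sign(nn[1]);print(fw,W[4]+W[3]@tv.ravel(),nn,np.degrees(np.arcsin(nn[2])),er)
E
```

```text
[[255.0, 252.0], [304.0, 253.0], [252.0, 276.0], [306.0, 276.0]]
[[256.0, 261.0], [308.0, 262.0], [253.0, 301.0], [308.0, 301.0]]
[ 0.3996 -0.1981  0.0364] [np.float64(0.5), np.float64(0.5)]
[ 0.4511 -0.1816  0.0359] [np.float64(0.0), np.float64(0.0)]
[ 0.4013 -0.2052  0.0774] [np.float64(0.3), np.float64(0.3)]
[ 0.4519 -0.188   0.0764] [np.float64(0.3), np.float64(0.3)]
w 0.054121831476011406 0.05339633012504577 h 0.041626476048299534 0.0409888430284179 mid [ 0.426  -0.1932  0.0565]
n [-0.3068  0.9373  0.1654] elev 9.51956156095494 az 108.1221920969689
0.057 [ 0.4284 -0.2006  0.041 ] [-0.3261  0.9297  0.171 ] 9.843609530273257 [0.2171]
0.057 [ 0.4284 -0.2005  0.0441] [-0.1385  0.4261 -0.894 ] -63.37997363464446 [1.6634]
0.056 [ 0.4275 -0.1979  0.0467] [-0.326   0.929   0.1752] 10.092912346817359 [0.2141]
0.056 [ 0.4274 -0.1978  0.0497] [-0.1373  0.4224 -0.8959] -63.62934552605866 [1.6554]
0.057 [ 0.4322 -0.211   0.0451] [-0.4154  0.8807  0.2274] 13.144965340010886 [0.3179]
0.057 [ 0.4327 -0.211   0.046 ] [-0.1346  0.6419  0.7549] 49.01726276048941 [0.6439]
0.056 [ 0.4304 -0.2059  0.0485] [-0.4197  0.8745  0.2433] 14.079843260965374 [0.321]
0.056 [ 0.4308 -0.2058  0.0492] [-0.133   0.6552  0.7436] 48.04186270114477 [0.6227]
```

>>> {"op": "apply_moves", "data": {"commands": [[[0,0,-0.3],[0,0.15,0],1],[[0,0,-0.3],[0,0.15,0],1],[[0,0,0],[0,0.15,0],1],[[0,0,0],[0,0.15,0],1],[[0,0,0],[0,0.05,0],1],[[0,0,0],[0,0,0],1],[[0,0,0],[0,0,0],1]]}}

```text
clock: 7.9
position: [0.3749, -0.0697, 0.1385]
tool_rot: [-178.9, 3.9, 108.6]
ft_force: [0.2, -0.8, 0.1]
width: 0.0929
gripper_force: 0.0
```

```bash
cat > to.py <<'E'
import sys
from station import bot
from h import *
np.set_printoptions(precision=3,suppress=True)
def to(pos,Rt,st=None):
    st=st or bot.state();Rc=R.from_euler("xyz",st["tool_rot"],degrees=True)
    print("clock",round(st["clock"],2),"now",st["position"],st["tool_rot"])
    print("shift shares",Rc.inv().apply(np.array(pos)-st["position"])/.04,"turn shares",np.degrees((Rc.inv()*Rt).as_rotvec())/45, "shift after turn",Rt.inv().apply(np.array(pos)-st["position"])/.04)
if __name__=="__main__":
    a=list(map(float,sys.argv[1:]));to(a[:3],R.from_euler("xyz",a[3:],degrees=True))
E
python3 to.py .463 -.304 .13 180 0 109
```

```text
clock 7.9 now [ 0.375 -0.07   0.139] [-178.88     3.906  108.58 ]
shift shares [-6.224  0.235  0.633] turn shares [-0.025  0.087 -0.01 ] shift after turn [-6.255  0.176  0.213]
```

>>> {"op": "apply_moves", "data": {"commands": [[[0,0,0],[-0.025,0.087,-0.01],1],[[-0.89,0.03,0],[0,0,0],1],[[-0.89,0.03,0],[0,0,0],1],[[-0.89,0.03,0],[0,0,0],1],[[-0.89,0.03,0],[0,0,0],1],[[-0.89,0.03,0],[0,0,0],1],[[-0.89,0.03,0],[0,0,0],1],[[-0.89,0,0.2],[0,0,0],1],[[0,0,0],[0,0,0],1],[[0,0,0],[0,0,0],1]]}}

```text
clock: 8.73
position: [0.4626, -0.301, 0.1283]
tool_rot: [-179.8, -0.1, 109.2]
ft_force: [0.3, 0.7, -0.1]
width: 0.0932
gripper_force: 0.0
```

```bash
python3 - <<'E'
from station import bot
from h import *
np.set_printoptions(precision=4,suppress=True)
st=bot.state();d=bot.get_image("wrist");pickle.dump((st,d),open("w5.pkl","wb"));print(st["clock"],st["position"],st["tool_rot"])
W=cam(d,st);cv2.imwrite("pics/w5.png",d["frame"][:,:,::-1])
hx=np.array([np.cos(np.radians(109)),np.sin(np.radians(109)),0])
for t in (108,58,0,-86): print(t,proj(W,np.array([.463,-.304,.055])+hx*t/1000))
E
```

```text
8.7333 [ 0.4626 -0.301   0.1283] [-179.8164   -0.1473  109.1917]
108 [276.9082  75.7301]
58 [276.6441 149.3154]
0 [276.3758 224.0841]
-86 [276.0378 318.2576]
```

View pics/w5.png

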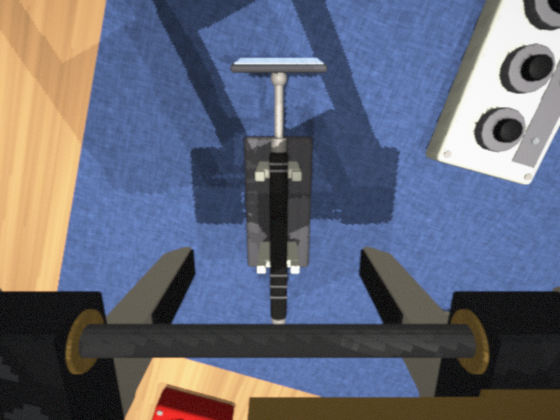

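>>> {"op": "apply_moves", "data": {"commands": [[[-0.08,0.03,0.5],[0,0,0],1],[[0,0,0.7],[0,0,0],1],[[0,0,0.7],[0,0,0],1],[[0,0,0.4],[0,0,0],1],[[0,0,0],[0,0,0],1],[[0,0,0],[0,0,0],1]]}}

```text
clock: 9.28
position: [0.464, -0.3011, 0.0373]
tool_rot: [-179.8, -0.2, 109.3]
ft_force: [0.2, 0.2, 0.2]
width: 0.0931
gripper_force: 0.0
```

>>> {"op": "apply_moves", "data": {"commands": [[[0,0,0],[0,0,0],0],[[0,0,0],[0,0,0],0],[[0,0,0],[0,0,0],0],[[0,0,0],[0,0,0],0],[[0,0,0],[0,0,0],0],[[0,0,0],[0,0,0],0],[[0,0,0],[0,0,0],0],[[0,0,0],[0,0,0],0],[[0,0,0],[0,0,0],0],[[0,0,0],[0,0,0],0]]}}

```text
clock: 10.12
position: [0.4644, -0.303, 0.0372]
tool_rot: [-179.8, -0.1, 109.2]
ft_force: [0.1, 0.4, -0.8]
width: 0.0308
gripper_force: 0.0
```

>>> {"op": "apply_moves", "data": {"commands": [[[0,0,0],[0,0,0],0],[[0,0,0],[0,0,0],0],[[0,0,0],[0,0,0],0],[[0,0,0],[0,0,0],0],[[0,0,0],[0,0,0],0],[[0,0,0],[0,0,0],0]]}}

```text
clock: 10.62
position: [0.4645, -0.303, 0.0372]
tool_rot: [-179.9, -0.1, 109.2]
ft_force: [0.1, 0.3, 0.0]
width: 0.0137
gripper_force: 30.0
```

>>> {"op": "apply_moves", "data": {"commands": [[[0,0,-0.2],[0,0,0],0],[[0,0,-0.4],[0,0,0],0],[[0,0,-0.7],[0,0,0],0],[[0,0,-0.7],[0,0,0],0],[[0,0,-0.7],[0,0,0],0],[[0,0,-0.5],[0,0,0],0],[[0,0,-0.2],[0,0,0],0],[[0,0,0],[0,0,0],0],[[0,0,0],[0,0,0],0]]}}

```text
clock: 11.37
position: [0.4646, -0.3029, 0.1729]
tool_rot: [-179.8, -0.1, 109.2]
ft_force: [0.2, 0.6, -1.2]
width: 0.014
gripper_force: 30.0
```

```bash
python3 - <<'E'
from station import bot
from h import *
np.set_printoptions(precision=4,suppress=True)
st=bot.state();d=bot.get_image("wrist");pickle.dump((st,d),open("w6.pkl","wb"));print(st["clock"],st["position"],st["tool_rot"],st["ft_force"],st["width"])
W=cam(d,st)
for n in("scene","side"):
    pickle.dump((st,bot.get_image(n)),open(n+"6.pkl","wb"))
S=cam(pickle.load(open("scene6.pkl","rb"))[1]);B=cam(pickle.load(open("side6.pkl","rb"))[1])
c0=pickle.load(open("scene6.pkl","rb"))[1]["frame"];c1=pickle.load(open("side6.pkl","rb"))[1]["frame"]
crop=lambda im,x,y,w,h,k:cv2.resize(im[y:y+h,x:x+w,::-1],(w*k,h*k),interpolation=cv2.INTER_CUBIC)
g=proj(S,(.43,-.19,.19)).astype(int);h=proj(B,(.43,-.19,.19)).astype(int);print(g,h)
a=crop(c0,g[0]-33,g[1]-25,66,50,6);b=crop(c1,h[0]-33,h[1]-25,66,50,6)
# station: scene crop & wrist crop
e=crop(c0,380,215,132,100,3);f=crop(d["frame"],220,20,132,100,3)
cv2.imwrite("pics/m6.png",np.vstack([np.hstack([a,b]),np.hstack([e,f])]))
E
```

```text
11.3667 [ 0.4646 -0.3029  0.1729] [-179.8462   -0.1061  109.2347] [ 0.1512  0.5567 -1.166 ] 0.014000729634625618
[319 189] [335 226]
```

View pics/m6.png

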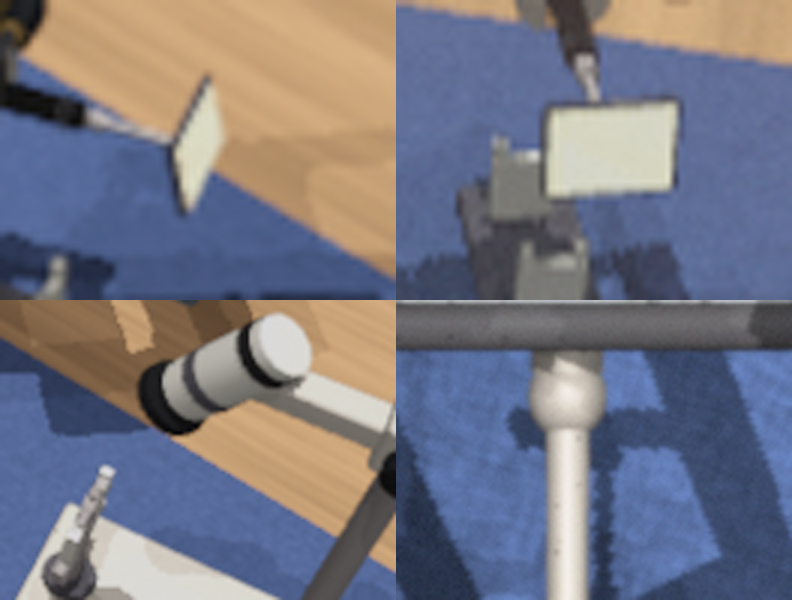

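```bash
python3 - <<'E'
from h import *
np.set_printoptions(precision=4,suppress=True)
st,d=pickle.load(open("w2.pkl","rb"));W=cam(d,st)
m=(d["frame"].min(2)>150).astype(np.uint8);m[:,60:]=0;m[230:]=0
# front edge: right-most white pixel per row ; lower edge: bottom-most white per column
hs=np.array([(np.where(m[r])[0].max()+.5,r) for r in range(85,208) if m[r].any()],float)
lo=np.array([(c,np.where(m[:,c])[0].max()+.5) for c in range(2,28) if m[:,c].any()],float)
up=np.array([(c,np.where(m[:,c])[0].min()-.5) for c in range(4,36) if m[:80,c].any()],float)
def L(p): return cv2.fitLine(p.astype(np.float32),cv2.DIST_HUBER,0,.01,.01).ravel()
def X(a,b):
    A=np.array([[a[0],-b[0]],[a[1],-b[1]]]);t=np.linalg.solve(A,[b[2]-a[2],b[3]-a[3]]);return np.array([a[2]+t[0]*a[0],a[3]+t[0]*a[1]])
f,l,u=L(hs),L(lo),L(up);c1=X(f,u);c2=X(f,l);print(c1,c2)
for z in(.0,.014):
    p1,p2=plane(W,c1,z),plane(W,c2,z);e=p1-p2;print(z,p1,p2,np.linalg.norm(e),np.degrees(np.arctan2(e[1],e[0])))
    ld=plane(W,c2+40*l[:2],z)-p2;ud=plane(W,c1+40*u[:2],z)-p1;print("edge az",[np.degrees(np.arctan2(v[1],v[0]))%180 for v in(ld,ud)])
p1,p2=plane(W,c1,.014),plane(W,c2,.014);e=(p1-p2)/np.linalg.norm(p1-p2);y=np.array([-e[1],e[0],0]);print("origin",(p1+p2)/2-.045*y)
E
```

```text
[41.1019 76.3772] [ 30.3395 219.9286]
0.0 [0.5902 0.1762 0.    ] [0.4182 0.1468 0.    ] 0.17447552923024412 9.7104264808186
edge az [np.float64(99.73897421450307), np.float64(100.5885652363087)]
0.014 [0.5933 0.1672 0.014 ] [0.4276 0.1389 0.014 ] 0.1681171953282831 9.710426480818596
edge az [np.float64(99.73897421450305), np.float64(100.58856523630857)]
origin [0.518  0.1087 0.014 ]
```

>>> {"op": "apply_moves", "data": {"commands": [[[0.5,0,-0.2],[0,0,0],0],[[0.8,0,-0.2],[0,0,0],0],[[0.9,0,-0.2],[0,0.1,0],0],[[0.9,0,-0.2],[0,0.14,0],0],[[0.7,0,0],[0,0.15,0],0],[[0.5,0,0],[0,0.15,0],0],[[0.3,0,0],[0,0.15,0],0],[[0,0,0],[0,0.15,0],0],[[0,0,0],[0,0.15,0],0],[[0,0,0],[0,0.1,0],0]]}}

```text
clock: 12.35
position: [0.4054, -0.1331, 0.223]
tool_rot: [-179.7, -49.6, 108.9]
ft_force: [-0.2, 0.5, -1.4]
width: 0.0135
gripper_force: 30.0
```

>>> {"op": "apply_moves", "data": {"commands": [[[0,0,0],[0,0.1,0],0],[[0,0,0],[0,0,0],0],[[0,0,0],[0,0,0],0],[[0,0,0],[0,0,0],0]]}}

```text
clock: 12.68
position: [0.4055, -0.1323, 0.2242]
tool_rot: [-179.7, -53.6, 109.0]
ft_force: [-1.0, 0.3, -0.5]
width: 0.0135
gripper_force: 30.0
```

```bash
python3 - <<'E'
from station import bot
from h import *
np.set_printoptions(precision=4,suppress=True)
st=bot.state();d=bot.get_image("wrist");pickle.dump((st,d),open("w7.pkl","wb"));print(st["clock"],st["position"],st["tool_rot"],st["joints"])
W=cam(d,st);cv2.imwrite("pics/w7.png",d["frame"][:,:,::-1]);print(W[4],proj(W,(.51,.18,.13)))
E
```

```text
12.6833 [ 0.4055 -0.1323  0.2242] [-179.7194  -53.5665  109.0127] [-49.0378  31.574   83.4818  19.1111 115.2233 -68.161 ]
[ 0.4336 -0.2112  0.3893] [435.8782 111.5779]
```

View pics/w7.png

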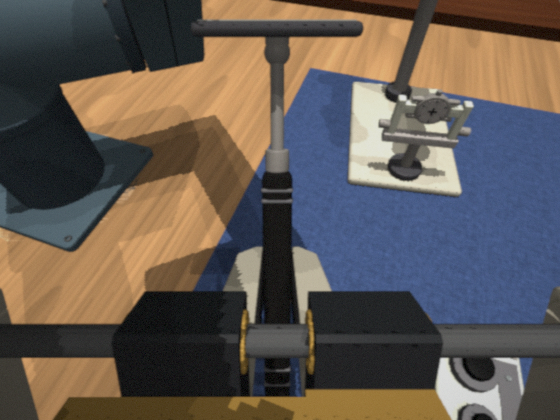

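```bash
python3 - <<'E'
from h import *
np.set_printoptions(precision=4,suppress=True,linewidth=250)
st,d=pickle.load(open("w7.pkl","rb"));W=cam(d,st)
g=d["frame"].max(2)
print("cols 412..456");print(g[94:128,412:456:1][::1]//10)
m=(d["frame"].min(2)>150).astype(np.uint8);m[:,:330]=0;m[:70]=0;m[215:]=0;m[:,480:]=0
for c in (360,375,440,450): print("col",c,[int(v) for v in d["frame"][176:200,c].min(1)])
for r in (120,150,170): print("row",r,[int(v) for v in d["frame"][r,342:360].min(1)])
for r in (165,175,182): print("row",r,[int(v) for v in d["frame"][r,448:470].min(1)])
E
```

```text
cols 412..456
[[13 13 13 ... 12 12 13]
 [13 14 14 ... 13 13 13]
 [14 15 16 ... 12 12 13]
 ...
 [12 12 12 ...  8  8  9]
 [12 12 12 ...  8  9 10]
 [12 12 12 ...  8  9 10]]
col 360 [207, 202, 187, 183, 167, 143, 116, 93, 75, 58, 69, 69, 71, 74, 72, 74, 74, 76, 77, 74, 72, 71, 72, 73]
col 375 [204, 206, 206, 206, 202, 188, 166, 142, 114, 89, 71, 60, 61, 69, 71, 76, 77, 74, 71, 68, 68, 73, 68, 72]
col 440 [179, 183, 186, 184, 182, 184, 188, 191, 201, 200, 203, 202, 196, 186, 154, 133, 112, 85, 74, 63, 66, 70, 72, 73]
col 450 [197, 198, 195, 194, 196, 196, 196, 200, 197, 198, 201, 198, 196, 193, 189, 175, 148, 119, 93, 73, 57, 63, 67, 73]
row 120 [67, 62, 63, 60, 65, 66, 65, 68, 99, 125, 153, 168, 176, 175, 177, 184, 193, 203]
row 150 [75, 78, 76, 74, 74, 65, 79, 117, 155, 181, 197, 208, 210, 211, 209, 212, 211, 210]
row 170 [74, 73, 69, 72, 66, 76, 119, 149, 176, 194, 206, 209, 205, 205, 208, 209, 206, 208]
row 165 [193, 193, 192, 192, 195, 196, 185, 165, 116, 82, 71, 72, 73, 74, 71, 67, 70, 69, 73, 70, 75, 73]
row 175 [199, 196, 197, 195, 198, 194, 197, 193, 191, 172, 133, 84, 71, 69, 68, 69, 69, 65, 67, 71, 75, 73]
row 182 [193, 197, 196, 198, 198, 200, 198, 199, 198, 196, 181, 157, 106, 78, 74, 70, 71, 69, 70, 72, 71, 77]
```

```bash
python3 - <<'E'
from h import *
st,d=pickle.load(open("w7.pkl","rb"));W=cam(d,st)
g=d["frame"].astype(int).max(2)
for r in range(92,128): print(r,"".join("%3d"%(v//10) for v in g[r,410:458]))
E
```

```text
92   5  8 12 13 13 13 13 13 13 13 13 14 13 14 13 13 13 14 14 16 19 20 21 21 20 17 12  9  9 11 11 11 11 12 13 15 16 17 17 18 18 18 18 18 18 18 18 18
93   5  9 12 13 13 13 14 14 13 13 13 13 14 13 13 14 13 13 14 15 16 17 16 16 16 13  9  7  7  7  8  9 11 13 13 13 12 11 12 12 13 15 16 17 17 17 17 18
94   6 11 13 13 13 13 13 13 13 13 13 13 14 13 13 13 13 13 14 14 14 14 15 14 13 11  7  6  6  6  8 11 12 13 13 13 13 12 12 12 12 12 12 12 12 13 14 15
95   8 11 13 14 14 13 14 14 14 15 15 14 14 13 13 13 13 13 13 14 14 15 14 14 14 13 11  9  8  9 10 13 14 14 13 13 13 13 13 13 12 13 12 13 13 13 12 12
96   8 11 14 15 16 16 16 17 17 17 17 17 16 15 14 13 14 14 14 14 14 14 15 14 14 14 13 13 12 12 13 14 15 15 14 13 13 13 13 13 13 12 13 12 12 13 13 13
97  10 11 12 16 17 17 17 17 17 17 18 18 17 16 15 14 14 14 15 15 14 13 14 13 13 13 12 12 12 13 14 14 14 15 14 14 13 12 13 13 12 12 12 13 13 13 12 13
98  11 10 11 14 15 15 16 16 16 16 16 17 17 16 15 14 14 14 14 13 12 11 10  9  9  9  9  9  9 10 10 12 12 13 13 14 13 12 12 13 13 13 13 13 13 12 12 12
99  12 10  9 10 10 10 11 12 13 13 13 14 14 14 14 13 13 12 11 10 
[... 3555 characters left out ...]
10 11 11 10 10 10 10 11 12 13 14 16 18 20 21 21 22 22 22 22 22 22 20 15 13 12 13 13 12 10  8  8  8  9 10
124  12 12 12 12 12 12 12 12 12 12 12 12 12 13 16 17 17 17 17 18 19 19 20 20 20 21 22 22 22 22 22 22 22 22 22 20 16 13 13 13 12 11  9  7  8  9  9 10
125  12 12 12 12 12 12 12 12 12 12 12 12 12 13 17 20 21 21 21 21 22 22 22 22 22 22 22 22 22 22 22 22 22 22 22 21 17 14 13 13 12 10  8  8  8  9 10 11
126  12 12 12 12 12 12 12 12 12 12 12 12 12 13 15 20 22 22 22 22 22 22 22 22 22 22 22 22 22 22 22 22 22 22 22 21 19 14 13 12 11  9  8  8  9 10 10 10
127  12 12 12 12 12 12 12 12 12 11 12 12 12 12 14 18 21 22 22 22 22 22 22 22 22 22 22 22 22 22 22 22 22 22 22 22 20 15 13 11  9  7  8  8  9 10 10 10
```

```bash
python3 - <<'E'
from h import *
np.set_printoptions(precision=4,suppress=True)
st,d=pickle.load(open("w7.pkl","rb"));W=cam(d,st);f=d["frame"].astype(int).min(2)
wb=plane(W,(432.2,111.4),.13);print("watch_back",wb)
# edges: left edge threshold 140 per row; front edge bottom per col
def cr(v,t=135):  # first crossing upward
    i=np.where((v[:-1]<t)&(v[1:]>=t))[0][0];return i+(t-v[i])/(v[i+1]-v[i])
lf=np.array([(340+cr(f[r,340:365]),r) for r in range(115,176,2)])
fr=np.array([(c,205-cr(f[170:206,c][::-1])) for c in list(range(355,452,3))])
rt=np.array([(475-cr(f[r,440:476][::-1]),r) for r in range(150,186,2)])
L=lambda p:cv2.fitLine(p.astype(np.float32),cv2.DIST_HUBER,0,.01,.01).ravel()
def X(a,b):
    t=np.linalg.solve([[a[0],-b[0]],[a[1],-b[1]]],[b[2]-a[2],b[3]-a[3]]);return np.array([a[2]+t[0]*a[0],a[3]+t[0]*a[1]])
l,q,r=L(lf),L(fr),L(rt);A=X(l,q);Bc=X(r,q);print(A,Bc)
for z in(0,.014):
    a,b=plane(W,A,z),plane(W,Bc,z);e=b-a;n=np.linalg.norm(e);e/=n;y=np.array([-e[1],e[0],0])
    dl=plane(W,A-40*l[:2]*np.sign(l[1]),z)-a;dr=plane(W,Bc-40*r[:2]*np.sign(r[1]),z)-b
    az=[np.degrees(np.arctan2(v[1],v[0]))%180 for v in(e,dl,dr)]
    print(z,a,b,"w",n,"az",az,"O from plate",(a+b)/2-.045*y,"O from cross",wb-.07*y,"cross in plate frame",(wb-(a+b)/2)@e,(wb-(a+b)/2)@y+.045)
# known-width check for lateral
S=cam(pickle.load(open("scene0.pkl","rb")));Bs=cam(pickle.load(open("side0.pkl","rb")))
for yaw in (9.7,):
    y=np.array([-np.sin(np.radians(yaw)),np.cos(np.radians(yaw)),0]);O=wb-.07*y;O[2]=.13
    lens=O+.2*(np.cos(np.radians(60))*y+np.sin(np.radians(60))*np.array([0,0,1]));print("lens",lens,"pix scene",proj(S,lens),"side",proj(Bs,lens))
# predicted back cap centre
    cap=O+.335*(.5*y+.866*np.array([0,0,1]));print("cap",proj(S,cap),proj(Bs,cap))
E
```

```text
watch_back [0.5056 0.1789 0.13  ]
[348.0426 179.8058] [462.1364 193.8185]
0 [0.4259 0.1506 0.    ] [0.5976 0.1797 0.    ] w 0.1741009767447912 az [np.float64(9.60130190822736), np.float64(99.58549163442406), np.float64(99.92417017849247)] O from plate [0.5193 0.1208 0.    ] O from cross [0.5172 0.1098 0.13  ] cross in plate frame -0.0038181225959560998 0.05954914588751162
0.014 [0.4262 0.1376 0.014 ] [0.5917 0.1656 0.014 ] w 0.16783934689104574 az [np.float64(9.601301908227352), np.float64(99.58549163442409), np.float64(99.92417017849249)] O from plate [0.5165 0.1072 0.014 ] O from cross [0.5172 0.1098 0.13  ] cross in plate frame 0.001212322094806988 0.07242563988939049
lens [0.5005 0.2084 0.3032] pix scene [433.9203 249.407 ] side [270.451  316.6632]
cap [476.5923 229.5069] [266.893 305.379]
```

```bash
python3 - <<'E'
from h import *
for n,c0,c1,r0,r1 in (("w3.pkl",262,274,245,285),("w4.pkl",262,274,252,312),("w4.pkl",290,300,252,312),("w5.pkl",250,272,52,78),("w6.pkl",250,272,0,60),("w7.pkl",230,262,0,60)):
    s,d=pickle.load(open(n,"rb"));print(n,c0,r0," ".join("%d/%d/%d"%tuple(v) for v in d["frame"][r0:r1,c0:c1].mean(1)))
E
```

```text
w3.pkl 262 245 40/50/74 55/70/102 65/83/122 68/87/127 69/87/127 69/86/125 97/114/148 151/171/208 167/189/224 168/190/224 169/190/225 168/191/225 168/191/225 169/191/226 169/192/226 169/192/227 169/192/226 172/195/228 170/193/228 170/192/227 169/191/226 168/190/225 169/191/226 169/192/226 168/190/225 167/189/225 168/190/225 168/190/225 167/190/225 164/187/223 166/188/221 161/178/205 105/114/129 72/73/76 82/81/83 84/84/87 68/70/77 43/46/54 34/35/38 44/43/45
w4.pkl 262 252 76/96/140 75/95/139 75/95/139 74/94/139 73/92/136 72/91/134 71/90/132 68/86/124 64/73/96 109/122/142 168/189/220 187/209/234 187/211/235 187/210/235 188/209/235 186/209/234 186/209/234 185/209/233 185/208/233 186/208/233 187/208/233 189/210/233 197/215/231 207/220/227 218/226/224 227/231/219 234/236/216 236/236/213 236/237/212 236/237/211 236/237/211 236/237/211 236/237/212 236/237/212 236/237/214 236/237/215 236/237/216 235/236/215 236/237/215 236/237/215 236/237/215 236/237/215 236/237/215 236/237/213 236/236/212 233/233/205 219/216/184 186/172/150 192/165/144 177/153/135 113/100/91 77/75/75 88/87/88 94/93/91 99/99/
[... 1701 characters left out ...]
6/117/145 100/110/136 97/107/132 91/102/128
w7.pkl 230 0 191/144/96 191/144/96 191/144/96 191/144/96 191/144/96 192/145/97 192/145/97 193/146/97 193/146/97 193/146/97 193/146/97 193/146/97 193/146/97 193/146/97 193/146/97 193/146/98 192/145/97 192/146/97 188/146/103 168/144/117 133/127/116 92/92/90 76/75/76 74/73/74 71/70/72 70/69/71 68/67/69 66/65/66 60/59/61 54/52/54 47/46/47 42/41/42 39/38/39 35/34/35 30/30/31 31/28/29 77/59/44 145/110/75 183/138/92 193/146/97 194/146/98 194/147/98 194/147/98 194/147/98 195/147/98 195/148/98 196/148/99 197/150/100 198/150/100 198/150/100 199/150/100 200/151/101 201/152/102 201/152/102 203/153/103 203/153/102 203/154/103 204/154/103 204/154/103 205/155/104
```

```bash
python3 - <<'E'
from h import *
np.set_printoptions(precision=4,suppress=True)
Wl=lambda n:(lambda sd:cam(sd[1],sd[0]))(pickle.load(open(n,"rb")))
w3,w4,w5=Wl("w3.pkl"),Wl("w4.pkl"),Wl("w5.pkl")
lo=[(w3,(279.6,251.4)),(w4,(281.8,261.25)),(w5,(279,57.4))];up=[(w3,(279.3,276.7)),(w4,(280.8,301.5)),(w5,(279,63.9))]
for idx in ([0,1,2],[0,1],[0,2],[1,2]):
    L,el=tri(*[lo[i] for i in idx]);U,eu=tri(*[up[i] for i in idx]);v=U-L
    print(idx,L,el,U,eu,"h",np.linalg.norm(v),"a",np.degrees(np.arctan2(-(v@[-.3275,.945,0]),v[2])))
L,_=tri(*lo);U,_=tri(*up)
Rg=R.from_euler("xyz",[-179.8,-.1,109.2],degrees=True);g=np.array([.4645,-.303,.0372])
Lt,Ut=Rg.inv().apply(L-g),Rg.inv().apply(U-g);print("tool",Lt,Ut)
st,d=pickle.load(open("w6.pkl","rb"));T=np.array(d["tool_from_camera"]);f=cam(d,st)[2]
pr=lambda x:(lambda q:(d["cx"]+f*q[0]/q[2],d["cy"]+f*q[1]/q[2]))(T[:3,:3].T@(np.array(x)-T[:3,3]))
print("pred w6",pr(Lt),pr(Ut),"seen 18.1 20.35")
# in-hand: knuckle height = handle axis, glass mid at knuckle+.011*n ; for a and x-offset predict rows
for zo in (-.0178,-.0193):
  for a in np.radians([8,10,12,14,16]):
    n=np.array([np.cos(a),0,-np.sin(a)]);u=np.array([-np.sin(a),0,-np.cos(a)])
    c=np.array([.1075,0,zo])+.011*n;h=.0208
    print(zo,np.degrees(a),pr(c-h*u)[1],pr(c+h*u)[1])
E
```

```text
[0, 1, 2] [ 0.4246 -0.1882  0.0371] [np.float64(0.1), np.float64(0.1), np.float64(0.0)] [ 0.4272 -0.1971  0.077 ] [np.float64(0.2), np.float64(0.1), np.float64(0.4)] h 0.04101036152813949 a 13.080603505959262
[0, 1] [ 0.4246 -0.1882  0.037 ] [np.float64(0.1), np.float64(0.1)] [ 0.4271 -0.1972  0.077 ] [np.float64(0.0), np.float64(0.0)] h 0.04103318551788395 a 13.052021123810762
[0, 2] [ 0.4246 -0.1882  0.0372] [np.float64(0.0), np.float64(0.0)] [ 0.4273 -0.1971  0.0771] [np.float64(0.3), np.float64(0.3)] h 0.04098060424700026 a 13.088356951529471
[1, 2] [ 0.4247 -0.1881  0.0371] [np.float64(0.1), np.float64(0.1)] [ 0.4273 -0.197   0.077 ] [np.float64(0.2), np.float64(0.2)] h 0.04101238325645859 a 13.086076720355514
tool [0.1216 0.0001 0.0003] [ 0.1123 -0.0005 -0.0396]
pred w6 (np.float64(277.17601105808944), np.float64(20.783513186619075)) (np.float64(275.4732161500928), np.float64(20.90706936804716)) seen 18.1 20.35
-0.0178 8.0 21.985873677194064 10.337605935902047
-0.0178 10.0 20.091043188979143 12.691310088609157
-0.0178 12.000000000000002 18.209594812779955 15.09709736223536
-0.0178 14.0 16.343406635516203 17.550170865898593
-0.0178 16.0 14.494404701919024 20.045607089759102
-0.0193 8.0 21.14365849923388 9.053934729562968
-0.0193 10.0 19.22649478352227 11.438115439514462
-0.0193 12.000000000000002 17.322541410890466 13.875393650802835
-0.0193 14.0 15.433690135143081 16.360884947233586
-0.0193 16.0 13.561881942099063 18.889574882300963
```

```bash
cat > fin.py <<'E'
from to import *
yaw=np.radians(9.65);ys=np.array([-np.sin(yaw),np.cos(yaw),0]);V=np.array([.517,.1093,.13])
Rt=R.from_euler("xyz",[180,-16,99.65],degrees=True);c=np.array([.1175,0,-.0197])
tcp=V-Rt.apply(c)
if __name__=="__main__":
    print("n check",Rt.apply([np.cos(np.radians(14)),0,-np.sin(np.radians(14))]),"tcp",tcp,"glass now",bot.state()["position"]+R.from_euler("xyz",bot.state()["tool_rot"],degrees=True).apply(c))
    to(tcp-.12*ys,Rt);to(tcp,Rt)
E
python3 fin.py
```

```text
n check [-0.145  0.854  0.5  ] tcp [0.535 0.003 0.079] glass now [ 0.388 -0.081  0.331]
clock 12.73 now [ 0.406 -0.132  0.225] [-179.775  -53.502  109.082]
shift shares [-3.423  3.681  1.501] turn shares [-0.126 -0.831  0.177] shift after turn [-1.203  3.759  3.455]
clock 12.73 now [ 0.406 -0.132  0.225] [-179.775  -53.502  109.082]
shift shares [-1.663  4.182  3.878] turn shares [-0.126 -0.831  0.177] shift after turn [1.681 3.759 4.282]
```

>>> {"op": "apply_moves", "data": {"commands": [[[0,0,0],[-0.02,-0.14,0.03],0],[[0,0,0],[-0.02,-0.14,0.03],0],[[0,0,0],[-0.02,-0.14,0.03],0],[[0,0,0],[-0.02,-0.14,0.03],0],[[0,0,0],[-0.02,-0.14,0.03],0],[[0,0,0],[-0.02,-0.13,0.03],0],[[-0.2,0.5,0.2],[0,0,0],0],[[-0.3,0.8,0.4],[0,0,0],0],[[-0.3,0.8,0.6],[0,0,0],0],[[-0.3,0.8,0.6],[0,0,0],0]]}}

```text
clock: 13.57
position: [0.525, -0.1346, 0.1448]
tool_rot: [-180.0, -15.8, 99.7]
ft_force: [-1.0, -0.9, -1.6]
width: 0.0138
gripper_force: 30.0
```

>>> {"op": "apply_moves", "data": {"commands": [[[-0.1,0.6,0.4],[0,0,0],0],[[0,0.26,0],[0,0,0],0],[[0,0,0],[0,0,0],0],[[0,0,0],[0,0,0],0]]}}

```text
clock: 13.9
position: [0.5566, -0.1282, 0.1275]
tool_rot: [-179.7, -16.1, 99.7]
ft_force: [0.5, 0.1, -0.5]
width: 0.0136
gripper_force: 30.0
```

```bash
python3 fin.py
```

```text
n check [-0.145  0.854  0.5  ] tcp [0.535 0.003 0.079] glass now [ 0.539 -0.022  0.179]
clock 13.9 now [ 0.557 -0.128  0.128] [-179.737  -16.071   99.705]
shift shares [-0.019  0.026  1.266] turn shares [-0.006 -0.002  0.001] shift after turn [-0.017  0.019  1.266]
clock 13.9 now [ 0.557 -0.128  0.128] [-179.737  -16.071   99.705]
shift shares [2.864 0.032 2.096] turn shares [-0.006 -0.002  0.001] shift after turn [2.867 0.019 2.093]
```

>>> {"op": "apply_moves", "data": {"commands": [[[0.3,0,0.25],[-0.005,0,0],0],[[0.5,0,0.4],[0,0,0],0],[[0.6,0.02,0.4],[0,0,0],0],[[0.6,0,0.4],[0,0,0],0],[[0.5,0,0.4],[0,0,0],0],[[0.3,0,0.2],[0,0,0],0],[[0.07,0,0.04],[0,0,0],0],[[0,0,0],[0,0,0],0],[[0,0,0],[0,0,0],0],[[0,0,0],[0,0,0],0]]}}

```text
clock: 14.73
position: [0.5361, 0.0015, 0.0785]
tool_rot: [180.0, -16.1, 99.6]
ft_force: [-0.3, -0.1, -0.5]
width: 0.0134
gripper_force: 30.0
```

```bash
python3 - <<'E'
from fin import *
to(tcp,Rt);st=bot.state();print(st["width"],st["gripper_force"],st["ft_force"],st["joints"])
d=bot.get_image("wrist");pickle.dump((st,d),open("w8.pkl","wb"));print("rows"," ".join(str(v) for v in d["frame"][0:40,250:270].mean((1,2)).astype(int)))
f=d["frame"].astype(int)
for n in("scene","side"):
    D=bot.get_image(n);pickle.dump(D,open(n+"8.pkl","wb"));C=cam(D);fr=D["frame"]
    g=proj(C,V).astype(int);print(n,"V pix",proj(C,V))
    for r in range(g[1]-14,g[1]+15): print("".join("%4d"%v for v in fr[r,g[0]-18:g[0]+19].min(1)))
E
```

```text
clock 14.73 now [0.536 0.002 0.079] [179.991 -16.068  99.552]
shift shares [ 0.047 -0.02   0.009] turn shares [ 0.001 -0.002 -0.002] shift after turn [ 0.047 -0.019  0.009]
0.013403501675267021 29.999701380729675 [-0.347 -0.064 -0.541] [-21.49   24.489  97.554  14.922  67.11  -37.976]
rows 113 113 114 114 115 117 117 116 115 114 113 111 107 106 105 102 103 106 152 223 224 154 115 119 125 131 134 134 128 118 107 100 93 85 76 71 130 203 212 211
scene V pix [383.955 272.472]
  43  43  41  43  42  42  43  45  43  43  41  40  40  45  47  46  46  46  46  46  46  46  47  47  48  46  46  45  48  46  46  47  47  47  46  46  48
  43  41  41  42  42  41  40  41  44  45  47  49  48  47  47  45  45  58  67  55  45  47  47  48  46  48  47  45  47  46  46  46  46  45  46  47  48
  43  42  43  40  43  42  46  46  48  53  53  54  54  48  45  45  48  83 113  98  58  47  48  47  46  47  47  46  45  46  45  46  44  45  45  46  47
  42  42  42  43  43  46  52  55  55  55  53  54  55  52  47  45  71 104 170 156  88  46  45  47  46  47  46  45  46  45  44  45  45  46  45  45  46
  42  43  43  47  47  51  5
[... 7347 characters left out ...]
 203 202 203 203 204 203 202 183 162  91  86  95  96  93  95  93  93  93  89  87  88  85  75  75  68  69
 129 185 201 203 204 203 203 203 203 203 202 202 201 204 204 204 202 200 182 153  89  86  93  90  93  93  94  93  91  92  88  84  80  83  86  79  84
 144 188 202 205 203 204 204 203 203 203 204 203 203 203 204 204 203 200 184 151  86  94  93  93  97  95  97  95  94  94  85  88  86  84  86  86  90
 153 191 203 203 205 204 203 203 204 203 204 203 203 203 204 204 204 200 181 143  85  97  96  93 100 101  98  95  96  88  87  88  87  85  87  87  92
 163 191 204 203 203 204 205 205 205 203 203 204 203 203 204 204 204 199 181 123  86  96  95  95  99 100  94  95  92  84  86  85  88  86  84  87  89
```

```bash
python3 - <<'E'
from fin import *
D=pickle.load(open("scene8.pkl","rb"));C=cam(D);x0,y0=370,256
f=D["frame"][y0:290,x0:396].min(2);m=(f>135).astype(np.uint8);n,l,s,c=cv2.connectedComponentsWithStats(m);i=l[272-y0,383-x0];
print("blob",s[i],c[i]+[x0,y0]);M=cv2.moments((l==i).astype(np.uint8),True)
print("2nd",M["mu20"]/M["m00"],M["mu11"]/M["m00"],M["mu02"]/M["m00"])
xs=np.array([np.cos(yaw),np.sin(yaw),0]);st=pickle.load(open("w8.pkl","rb"))[0]
Rc=R.from_euler("xyz",st["tool_rot"],degrees=True)
for a in (11,14,17):
    ar=np.radians(a);ct=st["position"]+Rc.apply(c0:=np.array([.1175,0,-.0197]));u=Rc.apply([-np.sin(ar),0,-np.cos(ar)]);w=Rc.apply([0,1,0])
    q=np.array([proj(C,ct+a1*.0275*w+b1*.0205*u) for a1,b1 in((1,1),(1,-1),(-1,-1),(-1,1))])
    mm=np.zeros((4200,5600),np.uint8);cv2.fillPoly(mm,[np.round(q*10+4.5).astype(int)],1);M=cv2.moments(mm,True)
    print(a,"glass",ct,"cent",M["m10"]/M["m00"]/10-.45,M["m01"]/M["m00"]/10-.45,"2nd",M["mu20"]/M["m00"]/100,M["mu11"]/M["m00"]/100,M["mu02"]/M["m00"]/100)
E
```

```text
blob [  6   5  13  24 171] [381.895 272.047]
2nd 8.234533702677759 -5.731917513080913 28.196641701720218
11 glass [0.518 0.108 0.13 ] cent 383.0287410683906 272.44378019734603 2nd 7.04627415515631 -5.857638180769394 26.153269241919684
14 glass [0.518 0.108 0.13 ] cent 383.08220976169235 272.45793296801327 2nd 7.581959217879002 -5.171882892529403 26.088831549982697
17 glass [0.518 0.108 0.13 ] cent 383.0465443022839 272.49598828171713 2nd 8.208373804891792 -4.655420415965647 26.312340416931644
```

>>> {"op": "apply_moves", "data": {"commands": [[[0.04,-0.02,0.01],[0,0,0],0],[[0,0,0],[0,0,0],0],[[0,0,0],[0,0,0],0],[[0,0,0],[0,0,0],0],[[0,0,0],[0,0,0],0],[[0,0,0],[0,0,0],0],[[0,0,0],[0,0,0],0]]}}

```text
clock: 15.47
position: [0.534, 0.0047, 0.0776]
tool_rot: [-179.9, -16.2, 99.6]
ft_force: [-0.4, -0.4, -1.0]
width: 0.0138
gripper_force: 30.0
```

```bash
python3 - <<'E'
from fin import *
to(tcp,Rt);s=bot.state();print(s["gripper_force"],s["width"],s["ft_force"]);print(bot.job_done())
E
```

```text
clock 15.47 now [0.534 0.005 0.078] [-179.895  -16.162   99.588]
shift shares [-0.03   0.018 -0.036] turn shares [-0.002 -0.004 -0.001] shift after turn [-0.03   0.018 -0.035]
29.999773800373077 0.013849814923093012 [-0.352 -0.44  -0.995]
the job is handed in; nothing more can be done
None
```

I handed the job in at 15.5 s. The power key was pressed fully and released, then the lamp key. The mirror is still held in the gripper, with its glass measured within about 2 mm and 1° of the view spot pose. I had no view through the inspection camera, so that the cross sits mid-glass rests on those measurements.

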